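# Draw the magnifier boom out by one hole

### The job

Draw the magnifier out over the puzzle by one hole: press the red spring pin on the magnifier's tube down flush and, with it held down, slide the tube out by its black lug until the pin springs up again in the next hole. Then let go, and leave the lantern's tube where it is.

Things in the scene. Friction and masses are not known exactly. Their poses are not given: they have to be found in the camera images.
- magnifier_pin_top (a point): Top centre of the red pin (24 mm along the tube, 16 wide, 8 proud) in the flat top, 75 mm above the desk, of the grey 36 mm wide tube that carries the silver-rimmed round lens, 90 mm across. Axes: z up, x along the tube to its stand at the back; the tube slides out along -x. The pin only moves up and down; the tube slides past it. Lens 90 mm out from it, stand 125 mm in, both under 110 mm high.
- magnifier_tube (a joint): How far the lens's tube is drawn out, m: 0 at first, 0.050 in the next hole (black, brass edge, 50 mm behind the pin). Slides with 3 N, stays where left, locked (2 mm play) when the pin is up. A black lug stands on it, 22 mm high, 30 wide, 8 thick, its face 24 mm from the pin's centre along -x at the start: shut fingertips on the pin, moved outwards, push the lug while still covering the pin.
- magnifier_pin (a joint): How far that red pin is pressed down, m: 0 up, 0.008 flush with the tube's top, 0.0105 at its stop. Its spring pushes back with 3 N at first, 5.5 N when flush. From about 0.006 the tube is free; once the tube has moved some 5 mm it keeps the pin down by itself, until the pin springs up in the next hole and locks the tube again.
- lantern_tube (a joint): How far the other, like tube is drawn out, m: 0 at the start, to be left there. It has the same red pin and black lug, but carries a small dark tin lantern with amber glass, 60 mm across, under 110 mm high. One tube is on the left, one on the right; which is which varies.

How it is judged (in metres and radians):
On the way, in this order (a step that is already met when the one before it is completed fails the run):
1. the magnifier's pin is pressed down (6 mm or more), the tube still near its first hole (within 20 mm) (value of joint magnifier_pin above 0.0058 m and value of joint magnifier_tube below 0.02 m), for 0.05 s.
2. the tube has been slid out and the pin has sprung up in the next hole (value of joint magnifier_tube between 0.044 and 0.056 m and value of joint magnifier_pin below 0.002 m), for 0.2 s.
At the end, for the whole second after the job is handed in: The magnifier's tube is drawn out by one hole (50 mm, within 6 mm) and at rest, its pin is up again in the next hole (within 2 mm of fully up), and the lantern's tube is still in its first hole (within 6 mm) (all of step 2 and velocity of joint magnifier_tube between -0.005 and 0.005 m/s and value of joint lantern_tube below 0.006 m); the robot touches nothing.
It fails at once if the lantern's tube is drawn out of its hole (value of joint lantern_tube above 0.006 m).
It also fails if it takes over 32 s, if anything falls off the work surface, if the arm or the gripper's body presses on something with over 40 N, if the wrist force passes 120 N, or if a joint passes its speed limit or range.

### The arm

A 6-joint arm with a two-finger parallel gripper is mounted at the origin on the work surface. World frame = base frame: x ahead of the robot, y to its left, z up, the work surface at z = 0. Lengths are in mm, angles in rad, forces in N, time in s.
With the tool pointing down it reaches from about 275 to 825 mm from the base axis. Payload 4.9 kg.
Tool frame: the origin (TCP) lies at the very end of the fingers, on their centre line; the grasp point (between the pads) lies 19 mm behind it; z points along the fingers, y is the direction in which the jaws open and shut (so a half turn about z gives the same grasp; the last joint's range is limited). The gripper opens to 85 mm and grips with 20 to 120 N. Pads are 22 mm wide; open, the fingers measure 114 mm over their backs; the gripper's body (76 mm by 85 mm) begins 54 mm behind the grasp point. The pads swing forward as they close: fully open they stand 13 mm farther back than shut.
Start: joints at [-0.134, 0.326, -0.193, 1.052, 0, 1.437], TCP at [550.017, 0.009, 207.181] pointing down, gripper open.
Joint ranges: [-2.65, 2.65], [-0.97, 1.79], [-1.3, 1.35], [-1.93, 2.1], [-1.47, 1.37], [-3.14, 3.14]. Speed limits (rad/s): [2.57, 2.57, 3.14, 3.14, 3.14, 3.14].

### API

Orientations are given as a unit quaternion [x, y, z, w].
In Python, from plant import r gives the robot as it stands.
- The arm moves only by the tool servo_tool, never from a script. Its arguments are lists of equal length, an entry for each row: "translation": the shift along the world's x, y, z in mm, a list of three; "rot": the turn, a rotation vector about the world's x, y, z in degrees, a list of three; "hand": the opening, from 0 (shut) to 1 (fully open). A call has 1 to 5 rows; each row is the pose to reach, as a shift and turn from the pose measured when the call began; what a row does not reach only later rows make up. A row lasts 1/8 s, in which the tool goes at most 62.5 mm and 10.7 degrees, less where a joint would pass 70% of its speed; a pose out of reach is approached as far as the arm can. A call with a gripper value outside its range is refused whole. The fingers move at their own pace and stop on an object; "newtons" is the grip in N (left out, the last holds). Time passes only in rows, so rows that repeat a pose let the fingers close. It gives the time, the measured TCP pose, the force and the opening at its end, in the units of the state.
- r.get_obs(): the state, without advancing time (a new reading comes with each control period).
- r.camera(name): name is "scene" or "side" or "wrist"; returns a dict with "img" (480x640x3 uint8, red, green, blue), "range_z" (480x640 float32, mm along the optical axis (not along the pixel's ray), 0 where there is no reading), "fx", "fy", "cx", "cy" (pixels), "k1" (the pictures are not rectified: a ray, as slopes to the right and down, at radius r is drawn at 1 + k1 r^2 times it, then the intrinsics apply), "world_to_cam" (4x4, takes a point from world to camera coordinates); the wrist camera has in their place "T_tool_cam" (4x4, takes a point from camera to tool coordinates, whose origin is the TCP and whose axes are the flange's). Camera axes: x right, y down, z forward; pixel columns grow to the right and rows downward; lengths in mm; the calibration is good to about 2 mm. A picture is of the moment at which its call begins: read the wrist's pose just before it.
- r.finish_job(): hands the job in, once; it reports no verdict.
The state is a dict: "time_s": time; "qpos": joint angles; "qd": joint speeds; "tau": joint torques, N m; "eef_pos": TCP position; "tcp_rot": TCP orientation; "ft_force": force on the tool from outside, world axes, zero at the start; "torque": the same for the moment, N m; "finger_gap": finger opening in mm.
Only numpy, scipy, OpenCV 4.12 (cv2) and the standard library are available. Lean on these libraries where they do the work, as an engineer would, in place of code of your own. Each camera call takes 0.05 s, during which the arm holds its last target. There are 200 camera calls.

## Working session

There is one attempt and no reset: what is moved stays moved. The work goes in short steps, Python scripts to look and compute and a tool call to move; the robot and the scene stay as the last step left them, time stands still between calls to the robot, and variables do not carry over. Pictures are saved under pics/ and viewed, about 8 in all and at most 12, crops included, and the job is handed in when it is done.

Besides the shell and the picture viewer there is one more tool, called in YAML: its name, and indented under it one key for each argument. servo_tool: Moves the arm, as the interface text tells. Its arguments: {"type":"object","properties":{"translation":{"type":"array"},"rot":{"type":"array"},"hand":{"type":"array"},"newtons":{"type":"number"}},"required":["translation","rot","hand"]}

```bash
mkdir -p pics
cat > h.py <<'E'
import numpy as np, cv2
from plant import r
from scipy.spatial.transform import Rotation as R
def snap(n):
    o=r.get_obs(); c=r.camera(n)
    if n=="wrist":
        T=np.eye(4); T[:3,:3]=R.from_quat(o["tcp_rot"]).as_matrix(); T[:3,3]=o["eef_pos"]
        c["cw"]=T@np.array(c["T_tool_cam"])
    else: c["cw"]=np.linalg.inv(np.array(c["world_to_cam"]))
    return o,c
def onplane(c,u,v,z):
    K=np.array([[c["fx"],0,c["cx"]],[0,c["fy"],c["cy"]],[0,0,1.]])
    s=cv2.undistortPoints(np.array([[[u,v]]],float),K,np.array([c["k1"],0,0,0.]))[0,0]
    d=c["cw"][:3,:3]@[s[0],s[1],1]; o=c["cw"][:3,3]
    return o+d*(z-o[2])/d[2]
def reds(c,z=75):
    h=cv2.cvtColor(c["img"],cv2.COLOR_RGB2HSV)
    m=(((h[...,0]<8)|(h[...,0]>172))&(h[...,1]>150)&(h[...,2]>70)).astype(np.uint8)
    n,l,s,ce=cv2.connectedComponentsWithStats(m)
    for i in range(1,n):
        if s[i,4]>25: print(s[i],ce[i].round(1),onplane(c,*ce[i],z).round(1))
E
python3 - <<'E'
from h import *
for n in("scene","wrist"):
    o,c=snap(n); print(n,o["eef_pos"],c["cw"][:3,3].round()); reds(c); cv2.imwrite(f"pics/{n}0.png",c["img"][...,::-1])
E
```

```text
scene [5.49361043e+02 1.19985299e-01 2.06391485e+02] [1201.  271.  588.]
[182 252  14  11 102] [188.4 257.2] [ 630.7 -220.1   75. ]
[425 310  17  15 162] [433. 317.] [619.  195.1  75. ]
wrist [5.49383755e+02 1.09838260e-01 2.06424664e+02] [552.  82. 373.]
[392 407  23  16 352] [402.8 414.4] [ 636.7 -222.6   75. ]
```

View pics/scene0.png

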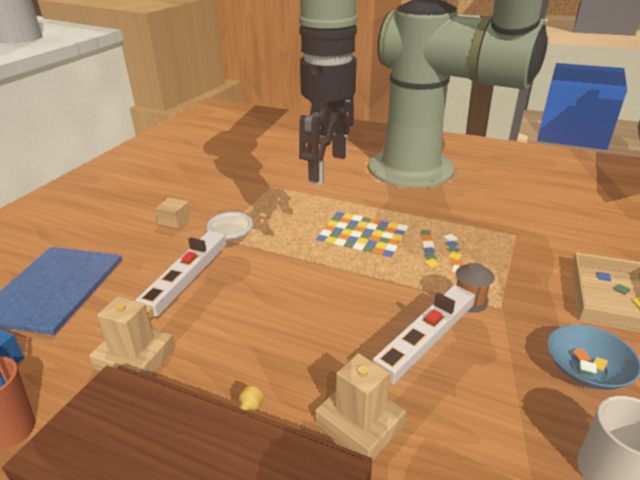

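View pics/wrist0.png

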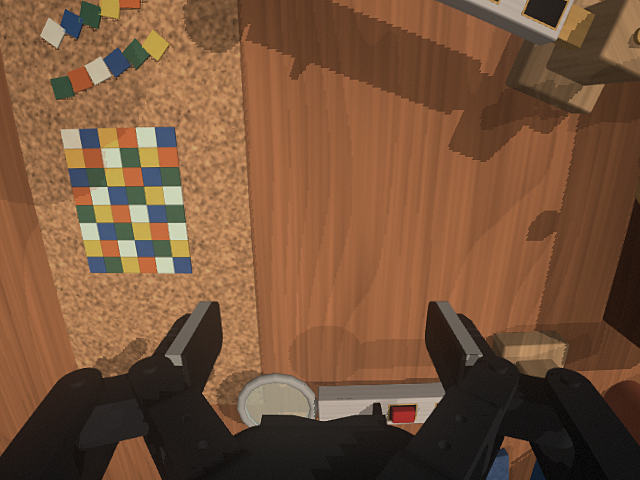

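The magnifier is the right-hand tube (scene px 188,257; wrist px 403,414), with its pin near (634,-221). The lantern is on the left. I'll move past the pin so the wrist camera looks straight down on it, and shut the fingers on the way.

servo_tool:
  translation:
    - [17, -60, 0]
    - [34, -120, 0]
    - [51, -180, 0]
    - [68, -240, 0]
    - [85, -290, 0]
  rot:
    - [0, 0, 0]
    - [0, 0, 0]
    - [0, 0, 0]
    - [0, 0, 0]
    - [0, 0, 0]
  hand: [0, 0, 0, 0, 0]

```text
time_s: 0.72
eef_pos: [634.4, -292.3, 205.8]
tcp_rot: [0.707, 0.707, -0.001, -0.001]
ft_force: [0.2, 1.0, -0.0]
finger_gap: -0.2
```

servo_tool:
  translation:
    - [0, 0, 0]
    - [0, 0, 0]
  rot:
    - [0, 0, 0]
    - [0, 0, 0]
  hand: [0, 0]

```text
time_s: 0.98
eef_pos: [633.7, -291.8, 204.8]
tcp_rot: [0.708, 0.707, -0.001, -0.002]
ft_force: [0.2, 0.3, 0.5]
finger_gap: -0.0
```

Run:
```python
from h import *
for n in("wrist","scene"):
    o,c=snap(n); print(n,o["time_s"],o["eef_pos"],o["tcp_rot"],o["ft_force"],o["finger_gap"]); reds(c); cv2.imwrite(f"pics/{n}1.png",c["img"][...,::-1]); np.savez(f"{n}1.npz",**c)
```

```text
wrist 0.975 [ 633.69680137 -291.84335402  204.77644334] [ 7.07653858e-01  7.06555898e-01 -6.31431061e-04 -2.09329438e-03] [0.23543076 0.31273181 0.45999154] -0.01571596301081998
[308 116  31  21 634] [323.3 125.9] [ 635.4 -219.5   75. ]
scene 1.025 [ 633.85273855 -291.10036284  205.27947201] [ 7.07266642e-01  7.06944250e-01 -5.79503224e-04 -1.84073340e-03] [-0.59079142  0.03097636  0.31930505] -0.2368483706780941
[182 252  14  11 102] [188.4 257.2] [ 630.7 -220.1   75. ]
[425 310  17  15 163] [433. 317.] [619. 195.  75.]
```

View pics/wrist1.png

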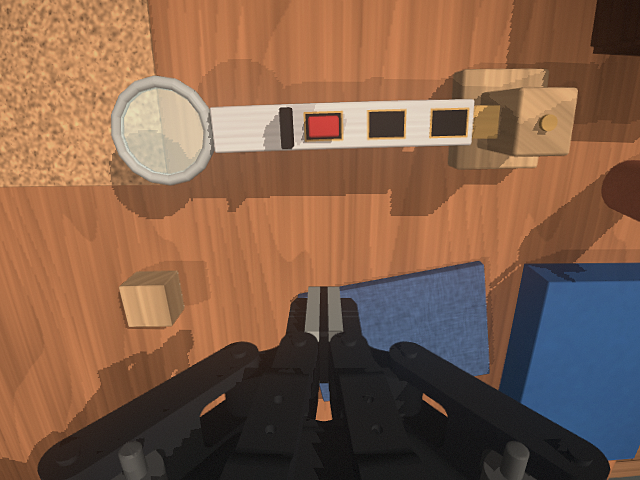

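The view shows the pin at (323,126), the lug at (287,128) to its left (−x), and the next hole at (387,124). The tube is within 2° of world x. I'll go over the pin, slightly on the lug side, then down.

servo_tool:
  translation:
    - [-1, 50, 0]
    - [-1, 72, -30]
    - [-1, 72, -75]
    - [-1, 72, -115]
    - [-1, 72, -115]
  rot:
    - [0, 0, 0]
    - [0, 0, 0]
    - [0, 0, 0]
    - [0, 0, 0]
    - [0, 0, 0]
  hand: [0, 0, 0, 0, 0]

```text
time_s: 1.7
eef_pos: [630.3, -215.7, 88.1]
tcp_rot: [0.706, 0.708, -0.002, -0.005]
ft_force: [0.0, 0.2, 1.2]
finger_gap: -0.1
```

Run:
```python
from h import *
o,c=snap("wrist"); print(o["time_s"],o["eef_pos"],o["ft_force"]); reds(c)
cv2.imwrite("pics/w2.png",c["img"][...,::-1])
```

```text
1.7 [ 630.27311169 -215.74269202   88.05299393] [0.01622099 0.19360562 1.22734523]
[ 307  264   45   32 1063] [330.8 276.7] [ 636.5 -219.1   75. ]
```

View pics/w2.png

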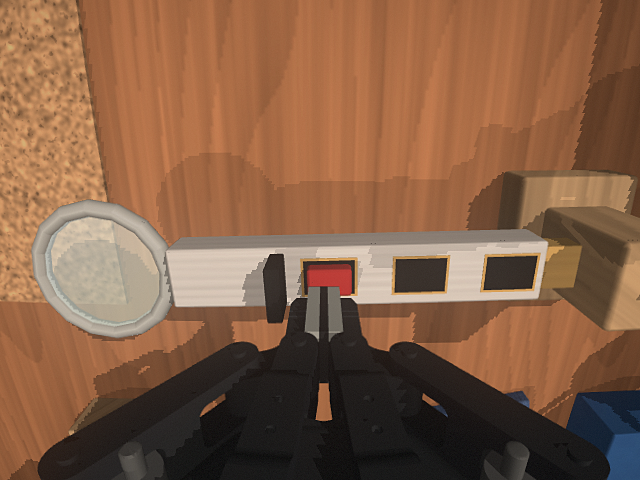

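The tip (324,288) is just above the pin (307–352, 264–298), with the lug face at column 286. Pressing down.

servo_tool:
  translation:
    - [2, -3, -8]
    - [2, -3, -14]
    - [2, -3, -17]
    - [2, -3, -19]
  rot:
    - [0, 0, 0]
    - [0, 0, 0]
    - [0, 0, 0]
    - [0, 0, 0]
  hand: [0, 0, 0, 0]

```text
time_s: 2.25
eef_pos: [634.1, -220.1, 71.6]
tcp_rot: [0.707, 0.708, -0.001, -0.003]
ft_force: [0.1, 0.9, -0.5]
finger_gap: 0.1
```

Run:
```python
from h import *
o,c=snap("wrist"); print(o["time_s"],o["eef_pos"],o["ft_force"]); reds(c)
d=c["range_z"]; 
for u,v in((210,270),(420,270),(510,270),(335,270),(230,150)):
    z=d[v-2:v+3,u-2:u+3]; p=c["cw"]@[ (u-c["cx"])/c["fx"]*np.median(z),(v-c["cy"])/c["fy"]*np.median(z),np.median(z),1]; print(u,v,p[:3].round(1))
cv2.imwrite("pics/w3.png",cv2.resize(c["img"][200:360,160:480,::-1],None,fx=2.5,fy=2.5))
o,c=snap("side"); reds(c); cv2.imwrite("pics/s3.png",c["img"][...,::-1])
```

```text
2.25 [ 634.1487916  -220.12828398   71.62814739] [ 0.07076307  0.85553774 -0.50420403]
[297 269  49  29 987] [320.6 280.2] [ 635.  -217.6   75. ]
210 270 [ 580.1 -212.5   74.6]
420 270 [ 684.1 -212.    74.8]
510 270 [ 728.3 -211.7   74.9]
335 270 [ 642.  -211.3   76.8]
230 150 [ 5.753e+02 -1.614e+02 -3.000e-01]
[436 131  39  37 919] [455.8 151.6] [1005.   333.1   75. ]
[304 191  12   7  82] [309.5 193.9] [622.4 201.2  75. ]
[607 288  19  47 269] [617.3 312. ] [ 995.5 -267.6   75. ]
[599 304  10  13  41] [603.6 309.9] [ 976.8 -257.4   75. ]
[577 318  21  28 106] [585.5 332.1] [ 916.6 -294.6   75. ]
[377 324  19  13 178] [385.7 329.6] [ 633.6 -217.5   75. ]
[589 331  10  14  51] [593.8 338.5] [ 920.3 -310.    75. ]
[594 332  28  29 120] [608.  347.4] [ 929.4 -331.9   75. ]
[598 341  11   7  26] [603.2 344.2] [ 926.6 -324.2   75. ]
[575 346  12   8  32] [581.  349.8] [ 887.2 -325.5   75. ]
[576 354  12  11  41] [581.6 358.1] [ 878.  -340.3   75. ]
```

View pics/w3.png

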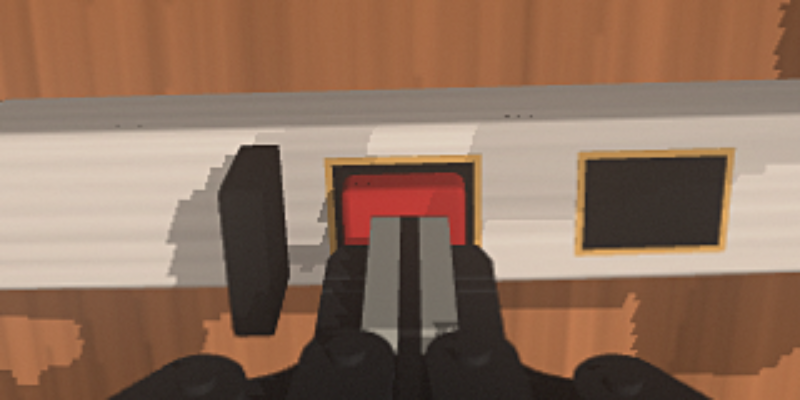

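View pics/s3.png

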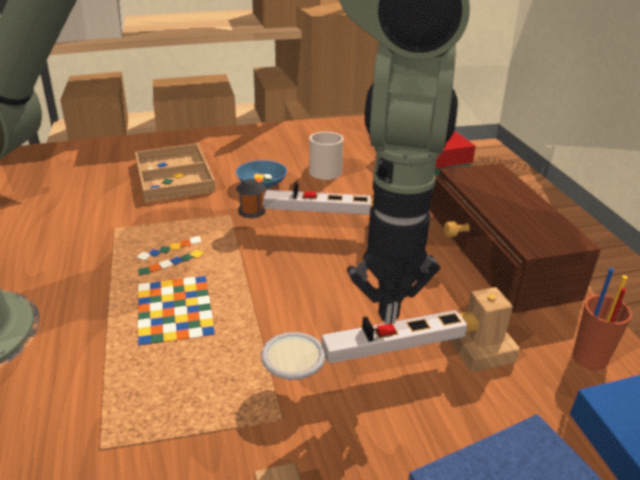

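Run:
```python
from h import *
c=dict(np.load("wrist1.npz")); d=c["range_z"]
print("pre pin depth z", [ (c["cw"]@[0,0,d[126,u],1])[2].round(1) for u in(315,323,330)],"tube",(c["cw"]@[0,0,d[128,240],1])[2].round(1), "lug",(c["cw"]@[0,0,d[120,287],1])[2].round(1))
o,c=snap("wrist"); d=c["range_z"]; print(o["eef_pos"],o["ft_force"],o["time_s"])
def P(u,v):
    z=d[v,u]; K=np.array([[c["fx"],0,c["cx"]],[0,c["fy"],c["cy"]],[0,0,1.]])
    s=cv2.undistortPoints(np.array([[[u,v]]],float),K,np.array([c["k1"],0,0,0.]))[0,0]
    return (c["cw"]@[s[0]*z,s[1]*z,z,1])[:3].round(1)
for v in range(252,336,4): print(v,P(312,v),P(300,v),P(333,v))
```

```text
pre pin depth z [np.float64(108.5), np.float64(109.6), np.float64(108.7)] tube 100.0 lug 122.2
[ 633.99177376 -220.01397307   71.43133785] [ 0.1576512  -0.1983985  -0.13104904] 2.35
252 [ 630.6 -202.9   73.6] [ 624.7 -203.1   73.2] [ 640.8 -202.5   74.5]
256 [ 630.6 -204.9   74. ] [ 624.7 -205.1   73.5] [ 640.9 -204.5   74.8]
260 [ 630.6 -206.5   75.1] [ 624.6 -207.2   73.7] [ 640.9 -206.7   74.6]
264 [ 630.6 -209.    74.4] [ 624.7 -208.6   75.3] [ 640.9 -209.1   73.9]
268 [ 630.5 -211.4   73.8] [ 624.7 -210.9   75. ] [ 640.9 -210.5   75.5]
272 [ 630.7 -211.7   77.9] [ 624.7 -212.3   76.6] [ 640.8 -210.8   79.6]
276 [ 630.8 -212.1   81.4] [ 625.  -212.3   81.2] [ 640.8 -211.9   81.7]
280 [ 630.8 -213.9   82.1] [ 625.1 -214.    82.1] [ 640.8 -213.9   82.1]
284 [ 630.8 -216.    82.2] [ 625.  -216.4   81.4] [ 640.8 -215.3   83.4]
288 [ 631.5 -208.8  100.4] [ 625.1 -217.7   83.1] [ 640.4 -208.3  101.2]
292 [ 631.6 -208.6  104.3] [ 624.8 -221.3   80.4] [ 640.3 -208.6  104.2]
296 [ 631.8 -208.3  108.3] [ 624.9 -222.4   82.3] [ 640.2 -208.5  107.9]
300 [ 631.8 -208.7  110.9] [ 626.5 -213.2  102.8] [ 640.2 -208.9  110.5]
304 [ 632.  -208.4  114.6] [ 626.8 -212.7  107.2] [ 640.1 -208.5  114.4]
308 [ 632.  -209.   116.6] [ 626.9 -213.   109.8] [ 640.  -208.6  117.2]
312 [ 632.2 -208.7  120.1] [ 627.1 -212.9  113. ] [ 640.  -208.3  120.7]
316 [ 632.3 -208.2  123.6] [ 627.3 -213.   115.9] [ 639.9 -208.9  122.4]
320 [ 632.4 -208.6  125.7] [ 627.5 -212.9  118.8] [ 639.9 -209.2  124.7]
324 [ 632.4 -208.6  128.3] [ 627.7 -212.8  121.8] [ 639.8 -209.4  127. ]
328 [ 632.5 -208.7  130.6] [ 627.9 -213.   124.1] [ 639.8 -209.2  129.8]
332 [ 632.6 -208.9  132.7] [ 628.6 -208.1  134. ] [ 639.7 -209.3  132.1]
```

Depth shows the real shut tip about 28 mm above the reported TCP (pin top 83, tip near 100), with no contact force, so nothing has been touched yet. The silver pads are thin along the jaw axis. I'll turn the hand 90° so the 22 mm pad width lies along the tube and covers the pin for longer, then go down by force.

servo_tool:
  translation:
    - [0, 0, 15]
    - [0, 0, 15]
    - [0, 0, 15]
    - [0, 0, 15]
    - [0, 0, 15]
  rot:
    - [0, 0, 10]
    - [0, 0, 20]
    - [0, 0, 30]
    - [0, 0, 40]
    - [0, 0, 50]
  hand: [0, 0, 0, 0, 0]

```text
time_s: 3.02
eef_pos: [634.2, -220.1, 86.8]
tcp_rot: [0.339, 0.941, -0.002, -0.002]
ft_force: [-0.3, -0.3, 0.2]
finger_gap: 0.2
```

servo_tool:
  translation:
    - [0, 0, 0]
    - [0, 0, 0]
    - [0, 0, 0]
    - [0, 0, 0]
    - [0, 0, 0]
  rot:
    - [0, 0, 10]
    - [0, 0, 20]
    - [0, 0, 30]
    - [0, 0, 40]
    - [0, 0, 42]
  hand: [0, 0, 0, 0, 0]

```text
time_s: 3.65
eef_pos: [634.3, -220.2, 87.0]
tcp_rot: [-0.021, 1.0, -0.003, -0.001]
ft_force: [-0.4, -0.2, -0.6]
finger_gap: -0.1
```

Run:
```python
from h import *
o,c=snap("wrist"); d=c["range_z"]; print(o["eef_pos"],o["ft_force"],o["time_s"],R.from_quat(o["tcp_rot"]).as_matrix().round(3).tolist(),o["qpos"]); reds(c,83)
np.savez("w4.npz",**c); cv2.imwrite("pics/w4.png",c["img"][...,::-1])
```

```text
[ 634.2736367  -220.15387413   86.97316964] [-0.35641624 -0.17350504 -0.59703647] 3.65 [[-0.999, -0.042, -0.002], [-0.042, 0.999, -0.005], [0.002, -0.005, -1.0]] [-0.44121139  0.63927119 -0.00304478  0.92782753 -0.00553466 -0.48345361]
[ 309  249   31   38 1145] [323.9 267.5] [ 630.7 -219.6   83. ]
```

View pics/w4.png

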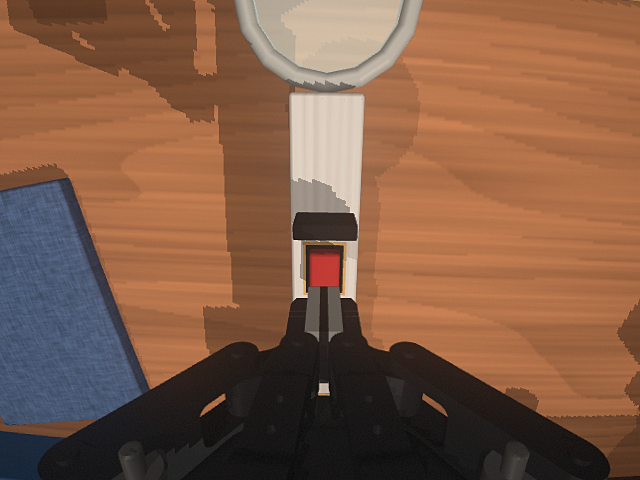

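The hand is now aligned: pin (324,267) in front of the pads (306–343, 288), lug behind it at (325,226), all centred. Going down.

servo_tool:
  translation:
    - [0, 0, -12]
    - [0, 0, -22]
    - [0, 0, -28]
  rot:
    - [0, 0, 0]
    - [0, 0, 0]
    - [0, 0, 0]
  hand: [0, 0, 0]

```text
time_s: 4.08
eef_pos: [633.4, -219.8, 57.6]
tcp_rot: [-0.021, 1.0, -0.002, -0.002]
ft_force: [-2.0, 1.1, 3.4]
finger_gap: -0.1
```

servo_tool:
  translation:
    - [0, 0, -2]
    - [0, 0, -3]
  rot:
    - [0, 0, 0]
    - [0, 0, 0]
  hand: [0, 0]

```text
time_s: 4.32
eef_pos: [633.4, -219.8, 54.8]
tcp_rot: [-0.021, 1.0, -0.002, -0.002]
ft_force: [-0.9, 0.3, 4.2]
finger_gap: -0.1
```

Contact at about z 58; the pin is now pressed about 4 mm.

servo_tool:
  translation:
    - [0, 0, -1.5]
    - [0, 0, -3]
    - [0, 0, -3]
  rot:
    - [0, 0, 0]
    - [0, 0, 0]
    - [0, 0, 0]
  hand: [0, 0, 0]

```text
time_s: 4.7
eef_pos: [633.4, -219.8, 52.0]
tcp_rot: [-0.021, 1.0, -0.002, -0.002]
ft_force: [-2.7, 0.8, 4.8]
finger_gap: -0.2
```

Run:
```python
from h import *
F=[];
o,c=snap("side"); reds(c,75); print(o["eef_pos"],o["ft_force"])
for _ in range(3): o,c=snap("wrist"); print(o["ft_force"],o["eef_pos"])
reds(c,75)
cv2.imwrite("pics/w5.png",cv2.resize(c["img"][180:340,200:440,::-1],None,fx=3,fy=3))
```

```text
[439 131  36  37 793] [458.  151.3] [1011.1  333.8   75. ]
[304 190  12   8  84] [309.4 193.9] [622.2 201.3  75. ]
[609 288  21  46 282] [618.3 311.5] [ 997.9 -266.9   75. ]
[601 302   8  15  41] [604.1 308.9] [ 979.1 -255.6   75. ]
[577 311  27  37 232] [588.3 331.5] [ 921.6 -294.5   75. ]
[574 349  20  14  72] [582.8 354.8] [ 883.6 -335.1   75. ]
[ 633.40904671 -219.78728336   51.9632115 ] [-2.73198852  0.82026163  4.83917356]
[-2.07827358  0.73239911  4.97090135] [ 633.41927315 -219.76106552   51.97516498]
[-2.4114603  -0.09117597  4.128872  ] [ 633.39715398 -219.77607521   51.94231835]
[-1.81860537  1.19103447  5.52578752] [ 633.45424399 -219.74529493   51.96115601]
[307 281  32   6 159] [322.4 283.1] [ 625.5 -220.    75. ]
```

View pics/w5.png

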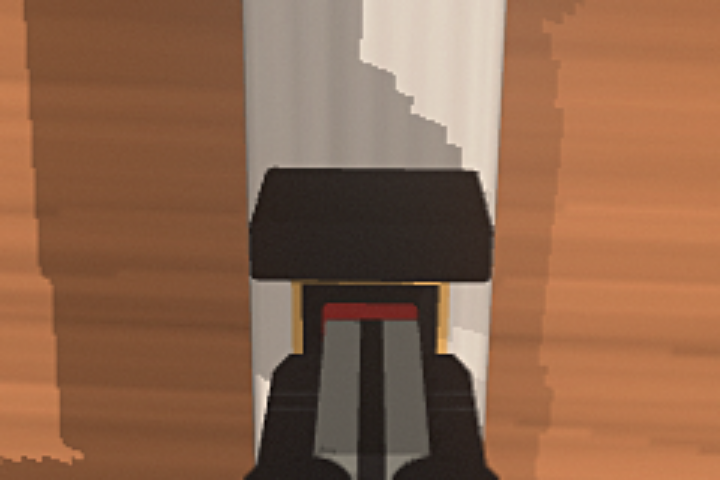

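About 7 mm down. I'll press a touch more and slide outwards along the tube.

servo_tool:
  translation:
    - [0, 0, -0.7]
    - [-5, -0.2, -0.7]
    - [-10, -0.4, -0.7]
    - [-14, -0.5, -0.7]
    - [-18, -0.6, -0.7]
  rot:
    - [0, 0, 0]
    - [0, 0, 0]
    - [0, 0, 0]
    - [0, 0, 0]
    - [0, 0, 0]
  hand: [0, 0, 0, 0, 0]

```text
time_s: 5.52
eef_pos: [617.0, -220.9, 51.9]
tcp_rot: [-0.021, 1.0, -0.003, -0.0]
ft_force: [5.6, 0.3, 3.5]
finger_gap: -0.2
```

servo_tool:
  translation:
    - [-4, -0.1, -0.5]
    - [-8, -0.2, -0.5]
  rot:
    - [0, 0, 0]
    - [0, 0, 0]
  hand: [0, 0]

```text
time_s: 5.78
eef_pos: [611.8, -221.1, 52.0]
tcp_rot: [-0.021, 1.0, -0.002, 0.003]
ft_force: [10.1, 1.6, 1.5]
finger_gap: 0.4
```

Run:
```python
from h import *
o,c=snap("wrist"); print(o["eef_pos"],o["ft_force"]); reds(c,75)
# dark lug's top in mid columns & next hole from side view
o,c=snap("side"); cv2.imwrite("pics/s6.png",cv2.resize(c["img"][270:400,240:540,::-1],None,fx=2.6,fy=2.6))
```

```text
[ 611.78075231 -221.0521775    51.9816652 ] [10.11831629  1.62231648  1.46680266]
```

View pics/s6.png

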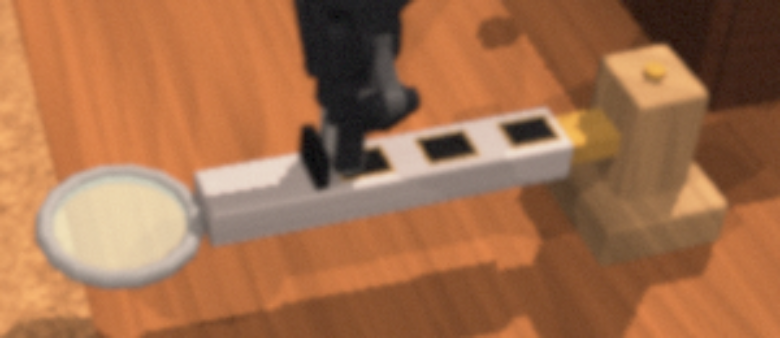

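The tube has moved about 10 mm: the lens has shifted and the pin is hidden, held down by the tube. I'll continue out.

servo_tool:
  translation:
    - [-6, -0.2, 0]
    - [-12, -0.4, 0]
    - [-18, -0.6, 0]
    - [-24, -0.8, 0]
    - [-29, -1, 0]
  rot:
    - [0, 0, 0]
    - [0, 0, 0]
    - [0, 0, 0]
    - [0, 0, 0]
    - [0, 0, 0]
  hand: [0, 0, 0, 0, 0]

```text
time_s: 6.5
eef_pos: [581.0, -221.9, 51.4]
tcp_rot: [-0.021, 1.0, -0.002, 0.001]
ft_force: [6.4, 0.2, 2.0]
finger_gap: -0.6
```

servo_tool:
  translation:
    - [-3, -0.1, 0]
    - [-5, -0.2, 0]
    - [-5, -0.2, 0]
  rot:
    - [0, 0, 0]
    - [0, 0, 0]
    - [0, 0, 0]
  hand: [0, 0, 0]

```text
time_s: 6.88
eef_pos: [575.0, -222.0, 51.0]
tcp_rot: [-0.021, 1.0, -0.002, 0.001]
ft_force: [1.1, -0.1, 3.0]
finger_gap: 0.1
```

Run:
```python
from h import *
o,c=snap("side"); print(o["eef_pos"],o["ft_force"]); reds(c,83)
```

```text
[ 574.96080358 -222.00032572   50.98892902] [ 1.08636344 -0.12599853  2.98275618]
[ 402  114   73   56 2835] [434.6 143. ] [967.5 372.5  83. ]
[304 191  12   7  82] [309.5 193.9] [618.9 186.6  83. ]
[610 288  20  36 240] [619.1 308.9] [ 994.4 -269.6   83. ]
[601 297   8  14  29] [604.7 303.9] [ 979.3 -253.3   83. ]
[583 308  19  27 100] [591.6 320.8] [ 933.5 -282.6   83. ]
[378 326  18  10 129] [386.6 330.6] [ 630.4 -228.3   83. ]
[574 333  20  35 178] [584.1 348.7] [ 885.6 -331.7   83. ]
[589 353  17  12  42] [598.  358.1] [ 893.7 -353.3   83. ]
```

The pin is visible again (387,331) but with less red area than before. A gentle push of 2–3 mm further will settle it.

servo_tool:
  translation:
    - [-1, 0, 0]
    - [-2, 0, 0]
    - [-2.5, 0, 0]
    - [-2.5, 0, 0]
  rot:
    - [0, 0, 0]
    - [0, 0, 0]
    - [0, 0, 0]
    - [0, 0, 0]
  hand: [0, 0, 0, 0]

```text
time_s: 7.42
eef_pos: [572.2, -222.0, 51.0]
tcp_rot: [-0.021, 1.0, -0.002, 0.0]
ft_force: [2.9, -1.2, 1.5]
finger_gap: -0.1
```

Run:
```python
from h import *
o,c=snap("side"); print(o["eef_pos"],o["ft_force"]); reds(c,83)
cv2.imwrite("pics/s7.png",cv2.resize(c["img"][270:400,240:540,::-1],None,fx=2.6,fy=2.6))
```

```text
[ 572.23765396 -222.0436637    50.96781631] [ 2.86300181 -1.19757246  1.48317667]
[ 400  114   75   56 2898] [433.9 142.8] [966.3 374.2  83. ]
[304 190  12   8  83] [309.5 193.9] [618.9 186.8  83. ]
[609 288  21  41 243] [618.7 309.6] [ 992.5 -271.    83. ]
[588 300   8  11  27] [591.9 305.8] [ 955.9 -252.1   83. ]
[596 304  13  16  47] [602.7 310.7] [ 965.4 -266.7   83. ]
[583 316  13  11  44] [588.9 320. ] [ 930.5 -279.9   83. ]
[377 323  19  13 175] [386.3 329.5] [ 630.8 -225.9   83. ]
[574 325  29  41 216] [585.8 344.1] [ 893.6 -324.2   83. ]
[602 327   7  15  30] [605.2 334. ] [ 935.3 -313.4   83. ]
[598 341  15  10  35] [604.7 345.4] [ 919.3 -333.8   83. ]
[582 350  11  11  36] [586.9 355.8] [ 880.9 -345.    83. ]
```

View pics/s7.png

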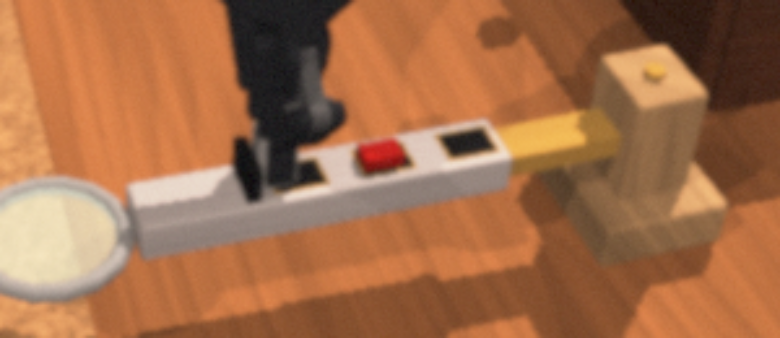

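The pin is up in the next hole (crop 380,155; 175 px against 178 at the start). I'll back off the lug slightly and lift clear.

servo_tool:
  translation:
    - [2, 0, 2]
    - [3, 0, 20]
    - [3, 0, 60]
    - [3, 0, 110]
    - [3, 0, 150]
  rot:
    - [0, 0, 0]
    - [0, 0, 0]
    - [0, 0, 0]
    - [0, 0, 0]
    - [0, 0, 0]
  hand: [0, 0, 0, 0, 0]

```text
time_s: 8.1
eef_pos: [574.3, -221.8, 202.1]
tcp_rot: [-0.021, 1.0, -0.002, -0.001]
ft_force: [0.5, -0.1, -0.6]
finger_gap: -0.3
```

servo_tool:
  translation:
    - [0, 0, 0]
    - [0, 0, 0]
    - [0, 0, 0]
  rot:
    - [0, 0, 0]
    - [0, 0, 0]
    - [0, 0, 0]
  hand: [0, 0, 0]

```text
time_s: 8.48
eef_pos: [573.0, -221.1, 200.1]
tcp_rot: [-0.021, 1.0, -0.001, -0.002]
ft_force: [0.0, -0.2, 0.1]
finger_gap: 0.3
```

Run:
```python
from h import *
o,c=snap("side"); print(o["time_s"],o["eef_pos"],o["ft_force"]); reds(c,83)
o,c=snap("scene"); reds(c,83)
r.finish_job()
```

```text
8.475 [ 572.97008436 -221.12963847  200.07536441] [ 0.04861054 -0.18219987  0.125222  ]
[ 391  114   84   56 3189] [430.4 141.7] [960.7 381.8  83. ]
[304 191  12   7  82] [309.5 193.9] [618.9 186.6  83. ]
[610 288  16  39 217] [618.  308.7] [ 992.8 -268.8   83. ]
[600 297  11  17  52] [605. 306.] [ 976.4 -257.9   83. ]
[580 306  17  28  72] [587.5 321. ] [ 927.  -281.2   83. ]
[592 320  23  13  64] [601.6 325.9] [ 941.3 -296.5   83. ]
[378 323  18  13 178] [386.2 329.4] [ 630.7 -225.6   83. ]
[598 331  18  21  96] [607.1 341.9] [ 927.4 -328.5   83. ]
[577 334  20  22 128] [587.1 343. ] [ 896.9 -322.8   83. ]
[574 351  11  11  45] [579.8 355.6] [ 871.3 -342.    83. ]
[182 252  14  12 103] [188.1 257.5] [ 640.5 -212.3   83. ]
[425 310  17  15 163] [433.  317.1] [628.2 196.2  83. ]
the job is handed in; nothing more can be done
```

I pressed the magnifier's pin down about 7 mm with shut fingertips and slid the tube out by its lug until the pin sprang up in the next hole. Then I lifted clear and handed the job in at about 8.5 s.

**Last checks:**
- **Pin:** it shows as fully up in the next hole, with the same red area in the side view as before pressing (178 px).
- **Tube travel:** I did not measure it directly. The fingertip was pushing the lug for roughly 50 mm, and the pin rising in the next hole fits that.
- **Lantern:** I never went near its tube, and its pin is in the same place in the images. I checked only the pin, which doesn't move with the tube.
- **Contact:** wrist force was close to zero and the hand was well above everything.

**One disagreement:** the real fingertips ended about 25–28 mm above the reported tool point. My first descent therefore touched nothing. I turned the hand 90° to keep more pad over the pin, then found contact by force.

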